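Put the viewing filters and inspection light away at the microscope bench

ROBOT

A 6-joint arm with a two-finger parallel gripper is mounted at the origin on the work surface. World frame = base frame: x ahead of the robot, y to its left, z up, the work surface at z = 0. Lengths are in mm, angles in rad, forces in N, time in s.
With the tool pointing down it reaches from about 300 to 750 mm from the base axis. Payload 8.5 kg.
Tool frame: the origin (TCP) lies midway between the tips of the shut fingers; the grasp point (between the pads) lies 19 mm behind it; z points along the fingers, y is the line along which they close (so a half turn about z gives the same grasp; the last joint's range is limited). The gripper opens to 88 mm and grips with 3 to 60 N. Pads are 18 mm wide; open, the fingers measure 123 mm over their backs; the gripper's body (75 mm by 187 mm) begins 45 mm behind the grasp point.
Start: joints at [1.082, 0.381, 1.297, -0, 1.464, -0.215], TCP at [148.707, 529.497, 238.748] pointing down, gripper open.
Joint ranges: [-3.11, 3.11], [-0.89, 2.33], [0.22, 2.48], [-1.42, 4.56], [0.17, 2.85], [-2.88, 2.88]. Speed limits (rad/s): [2.39, 2.39, 3.14, 3.14, 3.14, 3.14].

INTERFACE

Orientations are given as [roll, pitch, yaw] about the fixed x, y, z axes, in that order (R = Rz(yaw) Ry(pitch) Rx(roll)).
In Python, from workcell import * gives the robot as it stands.
- The arm moves only by the tool carry_out, never from a script. Its argument "rows" is a list that holds one entry, the list of rows, each a list of 7 numbers: the shift along the tool's x, y, z each as a share of 400 mm, from -1 to 1, then the turn, a rotation vector about the tool's x, y, z each as a share of 90 degrees, from -1 to 1, then the opening, from -1 (shut) to 1 (fully open). In form: [[[tx, ty, tz, ax, ay, az, grip], ...]]. A call has 1 to 12 rows; each row is the pose to reach, as a shift and turn from the pose commanded when the call began, along the tool's axes at that moment; what a row does not reach only later rows make up. A row lasts 1/8 s, in which the tool goes at most 62.5 mm and 10.7 degrees, less where a joint would pass 70% of its speed; a pose out of reach is approached as far as the arm can. A call with a number of a shift or a turn outside -1 to 1 is refused whole. A call with a gripper value outside its range is refused whole. The fingers move at their own pace and stop on an object; "newtons" is the grip in N (left out, the last holds). Time passes only in rows, so rows that repeat a pose let the fingers close. It gives the time, the measured TCP pose, the force, the opening and the grip force at its end, in the units of the state.
- read_state(): the state, without advancing time (a new reading comes with each control period).
- read_camera(name): name is "side" or "top" or "wrist"; returns a dict with "color" (384x512x3 uint8, red, green, blue), "z_map" (384x512 float32, mm along the optical axis (not along the pixel's ray), 0 where there is no reading), "fx", "fy", "cx", "cy" (pixels), "extrinsics" (4x4, takes a point from world to camera coordinates); the wrist camera has in their place "tool_from_camera" (4x4, takes a point from camera to tool coordinates, whose origin is the TCP and whose axes are the flange's). Camera axes: x right, y up, looking along -z (the intrinsics and any distortion apply to the point x, -y, -z); pixel columns grow to the right and rows downward; lengths in mm; the calibration is good to about 2 mm. A picture is of the moment at which its call begins: read the wrist's pose just before it.
- hand_in(): hands the job in; it is judged then, once.
The state is a dict: "time_s": time; "q": joint angles; "dq": joint speeds; "joint_efforts": joint torques, N m; "eef_pos": TCP position; "orientation": TCP orientation; "contact_force": force on the tool from outside, world axes, zero at the start; "wrist_torque": the same for the moment, N m; "grip_width": finger opening in mm; "grasp_force": force on a finger pad.
Only numpy, scipy, OpenCV 4.12 (cv2) and the standard library are available. Lean on these libraries where they do the work, as an engineer would, in place of code of your own. Each camera call takes 0.05 s, during which the arm holds its last target. There are 200 camera calls.

TASK

Tidy this forensic microscope bench. First move the amber jar that blocks the pegs onto the cork mat, standing upright and wholly on it; then take each coloured filter from the black rack and hang it by its eye on the peg of its own colour, and press the inspection light down into its clip until it sits fully home and both orange jaws have closed over it. Do not knock over the other bottles or the mug.

Things in the scene. Friction and masses are not known exactly. Their poses are not given: they have to be found in the camera images.
- filter_red: red viewing filter: black frame 72 wide, 75 high, 10 mm thick with a red pane; above it a red handle tab 44 wide, 65 high, 10 thick with a round 23 mm through-hole (the eye); 140 mm high, about 90 g, heavier below the eye. Origin: centre of its bottom edge; z up towards the tab, x = plate normal (the hole's axis), y = width; both faces alike. Starts upright in the rack. May be absent
- filter_red_eye (a point): centre of the eye of the red filter, 93 mm above its bottom edge, 47 mm below the top of its tab; the solid plate to grip above the hole is 35 mm high
- filter_yellow: yellow viewing filter: black frame 72 wide, 75 high, 10 mm thick with a yellow pane; above it a yellow handle tab 44 wide, 65 high, 10 thick with a round 23 mm through-hole (the eye); 140 mm high, about 90 g, heavier below the eye. Origin: centre of its bottom edge; z up towards the tab, x = plate normal (the hole's axis), y = width; both faces alike. Starts upright in the rack. May be absent
- filter_yellow_eye (a point): centre of the eye of the yellow filter, 93 mm above its bottom edge, 47 mm below the top of its tab; the solid plate to grip above the hole is 35 mm high
- filter_green: green viewing filter: black frame 72 wide, 75 high, 10 mm thick with a green pane; above it a green handle tab 44 wide, 65 high, 10 thick with a round 23 mm through-hole (the eye); 140 mm high, about 90 g, heavier below the eye. Origin: centre of its bottom edge; z up towards the tab, x = plate normal (the hole's axis), y = width; both faces alike. Starts upright in the rack. May be absent
- filter_green_eye (a point): centre of the eye of the green filter, 93 mm above its bottom edge, 47 mm below the top of its tab; the solid plate to grip above the hole is 35 mm high
- peg_red: peg with red back plate and red ball end, fixed to the rail's front. Origin: root of the peg's axis on the rail's front face, 120 mm above the table. The steel peg, 9 mm thick, runs 60 mm along the body's -x and rises 12.8 mm over that length; the ball is 12 mm in diameter; z up. Pegs stand 100 mm apart, in varying order
- peg_yellow: peg with yellow back plate and yellow ball end, fixed to the rail's front. Origin: root of the peg's axis on the rail's front face, 120 mm above the table. The steel peg, 9 mm thick, runs 60 mm along the body's -x and rises 12.8 mm over that length; the ball is 12 mm in diameter; z up. Pegs stand 100 mm apart, in varying order
- peg_green: peg with green back plate and green ball end, fixed to the rail's front. Origin: root of the peg's axis on the rail's front face, 120 mm above the table. The steel peg, 9 mm thick, runs 60 mm along the body's -x and rises 12.8 mm over that length; the ball is 12 mm in diameter; z up. Pegs stand 100 mm apart, in varying order
- rail: aluminium peg rail, fixed: a bar 320 mm long along its y, 16 mm deep, from 96 to 126 mm above the table, on two posts and a dark foot plate (from x = -20 to 60 mm, 320 mm wide, 12 mm high). Origin on the table, under the middle of the bar's front face; front is -x, where the pegs point; the place and yaw vary
- rack: black slotted rack, fixed, 215 x 105 mm, base 12 mm thick, three slots 65 mm apart along its x, slot walls up to 52 mm above the table; each slot holds a filter upright, its normal along the rack's x, with about 1 mm of play on each side. Origin: centre of the underside
- jar: amber glass jar with a weighted dark foot 68 mm in diameter and 30 mm high, amber body 60 mm in diameter, and a white round cap 44 mm in diameter from 80 to 115 mm above its underside, to grip; 300 g; standing in front of the pegs, in the way. Origin: centre of its underside, z up
- mat: square cork mat, fixed, 150 x 150 x 4 mm. Origin: centre of its underside on the table, x and y along its sides
- light: pen-shaped inspection light lying on the table: a dark rod 18 mm in diameter and 144 mm long, with a square 22 x 22 x 18 mm cap at each end (black at +x, silver at -x), 180 mm long in all, 120 g. x is its length. Origin: 11 mm below the middle of its axis; it may lie on any of its flat sides
- light_mid (a point): middle of the light's axis and its balance point; 11 mm above the table when it lies there
- clip: grey clip stand, fixed: base 80 x 150 x 14 mm, two fork clips 100 mm apart along its y, each 12 mm thick: two prongs 29 mm apart inside (45 outside), 78 mm high, V bottom. The light lies along y, end caps outside the forks; fingers have 88 mm free between the forks. Pushed straight down it swings the jaws down (2 to 15 N in all) and they snap back over it. Origin: centre of the underside, z up
- clip_seat (a point): where the light's middle lies when seated: on the clip's centre, 43 mm above the table; its axes are the clip's
- jaw_left (a joint): orange jaw of the fork at the clip's +y end: 0 = closed, lying across the fork's mouth with 9 mm left open; hinged on the -x prong 73 mm above the table, 22 mm long; grows to 1.5 rad as it is pushed down; a spring closes it again
- jaw_right (a joint): orange jaw of the fork at the clip's -y end: 0 = closed, lying across the fork's mouth with 9 mm left open; hinged on the -x prong 73 mm above the table, 22 mm long; grows to 1.5 rad as it is pushed down; a spring closes it again
- wash_bottle: clear bottle with white cap, 60 mm in diameter, 170 mm high; a bystander. Origin: centre of its underside
- gel_bottle: blue bottle with white cap, 52 mm in diameter, 120 mm high; a bystander. Origin: centre of its underside
- mug: white mug, 80 mm wide, 90 mm high; a bystander. Origin: centre of its underside

How it is judged (in metres and radians):
On the way, in this order (a step that is already met when the one before it is completed fails the run):
1. the jar stands upright, released, on the cork mat (x of jar in the frame of mat between -0.05 and 0.05 m and y of jar in the frame of mat between -0.05 and 0.05 m and height (world z) of jar below 0.01 m and angle between jar's own z axis and vertical below 0.12 rad and linear speed of jar below 0.03 m/s and contact force between jar and the fingers below 0.2 N), for 0.2 s.
2. after that, a first filter hangs by its eye on the peg of its colour (((x of filter_red_eye in the frame of peg_red between -0.062 and -0.004 m and y of filter_red_eye in the frame of peg_red between -0.011 and 0.011 m and z of filter_red_eye in the frame of peg_red between -0.014 and 0.016 m and angle between the x axis of filter_red and the x axis of peg_red, either way round below 0.4 rad and angle between filter_red's own z axis and vertical below 0.35 rad and linear speed of filter_red below 0.06 m/s and contact force between filter_red and the fingers below 0.2 N) or (x of filter_yellow_eye in the frame of peg_yellow between -0.062 and -0.004 m and y of filter_yellow_eye in the frame of peg_yellow between -0.011 and 0.011 m and z of filter_yellow_eye in the frame of peg_yellow between -0.014 and 0.016 m and angle between the x axis of filter_yellow and the x axis of peg_yellow, either way round below 0.4 rad and angle between filter_yellow's own z axis and vertical below 0.35 rad and linear speed of filter_yellow below 0.06 m/s and contact force between filter_yellow and the fingers below 0.2 N) or (x of filter_green_eye in the frame of peg_green between -0.062 and -0.004 m and y of filter_green_eye in the frame of peg_green between -0.011 and 0.011 m and z of filter_green_eye in the frame of peg_green between -0.014 and 0.016 m and angle between the x axis of filter_green and the x axis of peg_green, either way round below 0.4 rad and angle between filter_green's own z axis and vertical below 0.35 rad and linear speed of filter_green below 0.06 m/s and contact force between filter_green and the fingers below 0.2 N))), for 0.2 s.
At the end, for the whole second after the job is handed in: Each filter present hangs still by its eye on its own colour's peg (within 0.35 rad of upright); the jar stands upright on the mat (centre within 50 mm along each side); the light is in the clip within 6 mm of its seat (25 mm lengthwise), both jaws under 0.2 rad; all released (all of step 1 and x of light_mid in the frame of clip_seat between -0.006 and 0.006 m and y of light_mid in the frame of clip_seat between -0.025 and 0.025 m and z of light_mid in the frame of clip_seat between -0.006 and 0.006 m and angle between the x axis of light and the y axis of clip, either way round below 0.1 rad and value of joint each of jaw_left, jaw_right below 0.2 rad and linear speed of light below 0.03 m/s and x of filter_red_eye in the frame of peg_red between -0.062 and -0.004 m and y of filter_red_eye in the frame of peg_red between -0.011 and 0.011 m and z of filter_red_eye in the frame of peg_red between -0.014 and 0.016 m and angle between the x axis of filter_red and the x axis of peg_red, either way round below 0.4 rad and angle between each of filter_red, filter_yellow, filter_green's own z axis and vertical below 0.35 rad and linear speed of each of filter_red, filter_yellow, filter_green below 0.06 m/s and contact force between each of filter_red, filter_yellow, filter_green and the fingers below 0.2 N and x of filter_yellow_eye in the frame of peg_yellow between -0.062 and -0.004 m and y of filter_yellow_eye in the frame of peg_yellow between -0.011 and 0.011 m and z of filter_yellow_eye in the frame of peg_yellow between -0.014 and 0.016 m and angle between the x axis of filter_yellow and the x axis of peg_yellow, either way round below 0.4 rad and x of filter_green_eye in the frame of peg_green between -0.062 and -0.004 m and y of filter_green_eye in the frame of peg_green between -0.011 and 0.011 m and z of filter_green_eye in the frame of peg_green between -0.014 and 0.016 m and angle between the x axis of filter_green and the x axis of peg_green, either way round below 0.4 rad); the robot touches nothing.
It fails at once if a bystander bottle or the mug is knocked over (angle between any of wash_bottle, gel_bottle, mug's own z axis and vertical above 0.6 rad).
Of filter_red, filter_yellow, filter_green only 2 to 3 are there at a start; the rules pass over those that are not, and their reading is None.
At some moment in a run one of jar, light may be knocked a few centimetres aside while the robot is not near it.
It also fails if it takes over 210 s, if anything falls off the work surface, if the arm or the gripper's body presses on something with over 40 N, if the wrist force passes 120 N, or if a joint passes its speed limit or range.

## Working session

There is one attempt and no reset: what is moved stays moved. The work goes in short steps, Python scripts to look and compute and a tool call to move; the robot and the scene stay as the last step left them, time stands still between calls to the robot, and variables do not carry over. Pictures are saved under pics/ and viewed, at most 14 in all, crops included, and the job is handed in when it is done.

Besides the shell and the picture viewer there is one more tool, called by a JSON object that holds its "method" and its "body". carry_out: Moves the arm, as the interface text tells. Shift numbers are shares of 400 mm and turn numbers shares of 90 degrees, none past 1 either way. Its arguments: {"type":"object","properties":{"rows":{"type":"array","items":{"type":"array","items":{"type":"array","items":{"type":"number","minimum":-1,"maximum":1}}}},"newtons":{"type":"number"}},"required":["rows"]}

```bash
mkdir -p pics; ls; cat > h.py <<'E'
from workcell import *
import numpy as np, cv2, pickle
from scipy.spatial.transform import Rotation as Ro
def T_tool():
    s=read_state(); T=np.eye(4); T[:3,:3]=Ro.from_euler('xyz',s['orientation']).as_matrix(); T[:3,3]=s['eef_pos']; return T
def cam(n):
    T=T_tool(); c=read_camera(n)
    c['W']=T@c['tool_from_camera'] if n=='wrist' else np.linalg.inv(c['extrinsics'])
    pickle.dump({k:c[k] for k in c},open(f'{n}.pkl','wb')); return c
def pts(c):
    z=c['z_map']; v,u=np.mgrid[:z.shape[0],:z.shape[1]]
    P=np.stack([(u-c['cx'])/c['fx']*z,-(v-c['cy'])/c['fy']*z,-z,np.ones_like(z)],-1)
    return (P@c['W'].T)[...,:3]
def save(c,n,box=None,k=1):
    im=c['color'][...,::-1]
    if box: im=im[box[1]:box[3],box[0]:box[2]]
    cv2.imwrite(f'pics/{n}.png',cv2.resize(im,None,fx=k,fy=k,interpolation=cv2.INTER_CUBIC))
def ray(c,u,v,h):
    d=c['W'][:3,:3]@np.array([(u-c['cx'])/c['fx'],-(v-c['cy'])/c['fy'],-1]); o=c['W'][:3,3]
    return o+d*(h-o[2])/d[2]
def proj(c,p):
    q=np.linalg.inv(c['W'])@np.append(p,1); return c['cx']+c['fx']*q[0]/-q[2], c['cy']-c['fy']*q[1]/-q[2]
E
python3 - <<'E'
from h import *
s=read_state();print({k:np.round(v,3) for k,v in s.items()})
for n in('top','side','wrist'):
    c=cam(n);save(c,n+'0',k=1.5);print(n,{k:c[k] for k in c if k in('fx','fy','cx','cy')} ,[k for k in c]);print(np.round(c['W'],3))
E
```

```text
pics
{'time_s': np.float64(0.0), 'q': array([ 1.082,  0.381,  1.298, -0.   ,  1.464, -0.215]), 'dq': array([-0.001, -0.   , -0.001,  0.   , -0.001, -0.   ]), 'joint_efforts': array([-2.0000e-03, -4.3795e+01, -2.2454e+01,  7.1000e-02,  3.5000e-02,
       -0.0000e+00]), 'eef_pos': array([148.576, 529.25 , 238.16 ]), 'orientation': array([-3.14 , -0.   ,  2.868]), 'contact_force': array([-0.346, -0.178, -0.351]), 'wrist_torque': array([0.015, 0.005, 0.018]), 'grasp_force': np.float64(0.0), 'grip_width': np.float64(88.239)}
top {'fx': 374.47252691102597, 'fy': 374.47252691102597, 'cx': 251.89798524395803, 'cy': 190.98417050706968} ['color', 'z_map', 'fx', 'fy', 'cx', 'cy', 'extrinsics', 'W']
[[-1.800000e-02  9.930000e-01 -1.140000e-01  4.124800e+02]
 [-1.000000e+00 -2.000000e-02 -1.400000e-02 -1.244000e+01]
 [-1.600000e-02  1.140000e-01  9.930000e-01  1.328338e+03]
 [ 0.000000e+00  0.000000e+00  0.000000e+00  1.000000e+00]]
side {'fx': 397.97055026064584, 'fy': 397.97055026064584, 'cx': 248.92692460459077, 'cy': 194.5477949630756} ['color', 'z_map', 'fx', 'fy', 'cx', 'cy', 'extrinsics', 'W']
[[ 7.16000e-01  3.54000e-01 -6.02000e-01 -4.01330e+02]
 [-6.98000e-01  3.88000e-01 -6.02000e-01 -9.37039e+02]
 [ 2.00000e-02  8.51000e-01  5.25000e-01  9.13711e+02]
 [ 0.00000e+00  0.00000e+00  0.00000e+00  1.00000e+00]]
wrist {'fx': 311.5836838845209, 'fy': 311.5836838845209, 'cx': 255.8734700206042, 'cy': 188.9821644722381} ['color', 'z_map', 'fx', 'fy', 'cx', 'cy', 'tool_from_camera', 'W']
[[ 2.71000e-01 -9.21000e-01 -2.79000e-01  7.58550e+01]
 [ 9.63000e-01  2.59000e-01  7.90000e-02  5.49034e+02]
 [-1.00000e-03 -2.90000e-01  9.57000e-01  3.84333e+02]
 [ 0.00000e+00  0.00000e+00  0.00000e+00  1.00000e+00]]
```

View pics/top0.png

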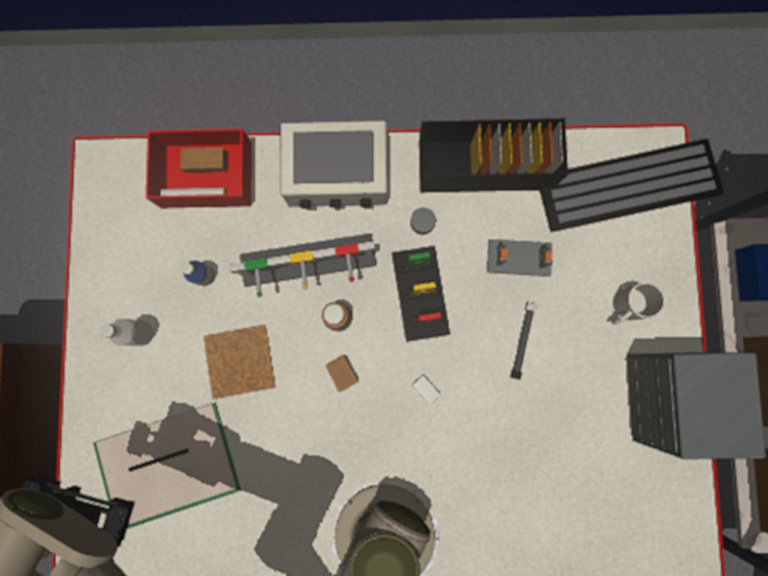

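View pics/side0.png

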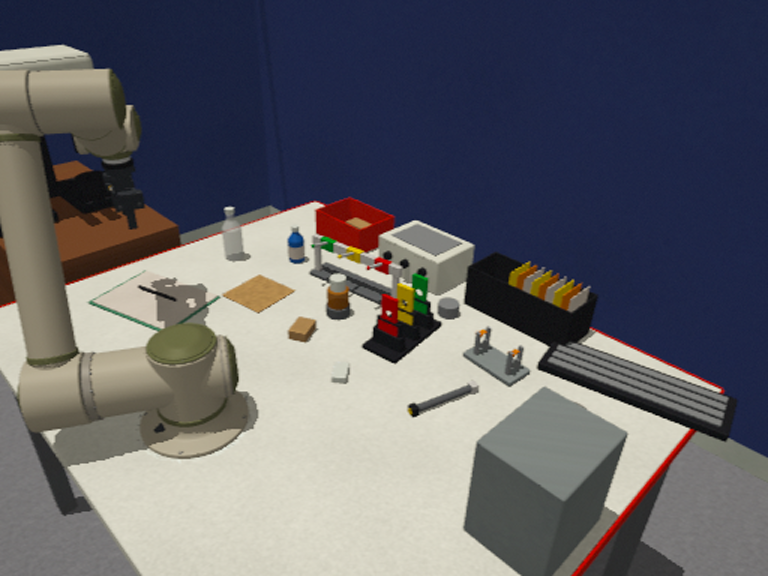

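The top view (×1.5) shows:
- jar cap at (337,313), mat (239,361)
- pegs green (257,265), yellow (302,257), red (347,250)
- rack filters green (419,258), yellow (425,288), red (430,317)
- light (524,340), clip (520,257)
- gel bottle (198,271), wash bottle (125,331), mug (637,300)

All three filters are present.

```bash
python3 - <<'E'
from h import *
c=pickle.load(open('top.pkl','rb'));P=pts(c)
L=dict(jar=(337,313),mat=(239,361),matc1=(205,334),matc2=(265,326),matc3=(274,388),matc4=(213,397),pg=(257,265),py=(302,257),pr=(347,250),ballg=(259,294),bally=(305,286),ballr=(351,279),fg=(419,258),fy=(425,288),fr=(430,317),l1=(531,306),l2=(516,375),clip=(520,257),ja=(503,255),jb=(548,257),gel=(195,268),wash=(112,330),mug=(645,300),rackA=(394,252),rackB=(434,247),rackC=(449,334),rackD=(408,340))
for k,(u,v) in L.items():
    i,j=int(round(v/1.5)),int(round(u/1.5)); w=P[i-1:i+2,j-1:j+2].reshape(-1,3)
    print(k,np.round(P[i,j]),np.round(ray(c,u/1.5,v/1.5,0))[:2], np.round(w[:,2].max()))
c=pickle.load(open('side.pkl','rb'));save(c,'side1',(180,150,370,290),4)
E
```

```text
jar [495.  93. 115.] [504. 104.] 119.0
mat [394. 335.   8.] [395. 336.] 9.0
matc1 [458. 413.   8.] [460. 417.] 8.0
matc2 [477. 274.  -0.] [476. 275.] 8.0
matc3 [330. 252.   0.] [331. 253.] 6.0
matc4 [312. 395.   3.] [313. 396.] 1328.0
pg [601. 265. 133.] [623. 295.] 133.0
py [619. 168. 130.] [640. 186.] 130.0
pr [630.  70. 128.] [655.  78.] 135.0
ballg [538. 258. 135.] [553. 289.] 142.0
bally [552. 160. 140.] [570. 179.] 141.0
ballr [566.  61. 143.] [584.  69.] 143.0
fg [608. -84. 141.] [632. -94.] 155.0
fy [545. -96. 131.] [ 559. -106.] 156.0
fr [ 482. -106.  151.] [ 490. -116.] 153.0
l1 [ 510. -350.   21.] [ 511. -355.] 24.0
l2 [ 352. -307.   24.] [ 351. -312.] 27.0
clip [ 627. -332.   17.] [ 629. -335.] 17.0
ja [ 622. -277.   76.] [ 635. -295.] 81.0
jb [ 617. -378.   74.] [ 628. -401.] 78.0
gel [602. 410.  97.] [618. 444.] 1328.0
wash [466. 557. 165.] [474. 639.] 174.0
mug [ 520. -621.    6.] [ 520. -623.] 20.0
rackA [645. -36.  16.] [647. -35.] 16.0
rackB [ 654. -128.   13.] [ 657. -131.] 1328.0
rackC [ 448. -158.    2.] [ 449. -160.] 12.0
rackD [436. -63.  -0.] [437. -63.] 15.0
```

View pics/side1.png

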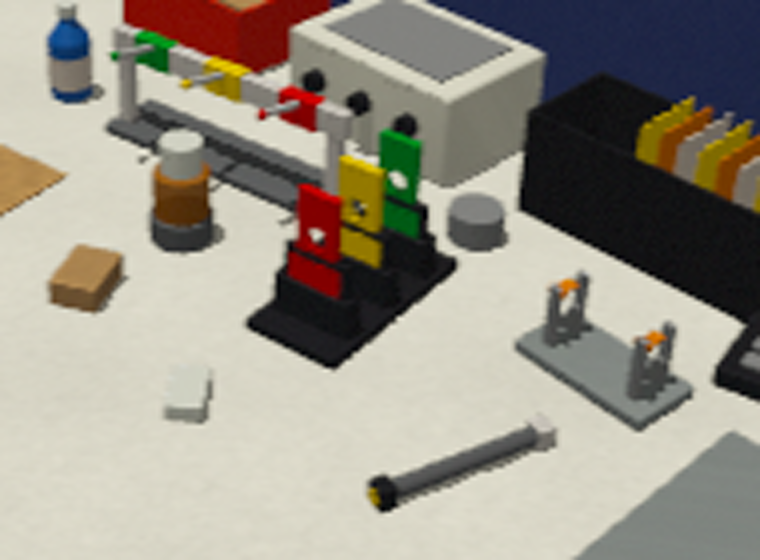

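```bash
cat >> h.py <<'E'
def go(x,y,z,yaw_deg=None):
    T=T_tool(); R=T[:3,:3]; d=R.T@(np.array([x,y,z])-T[:3,3])/400
    yaw=np.degrees(np.arctan2(R[1,0],R[0,0])); a=0 if yaw_deg is None else -((yaw_deg-yaw+180)%360-180)/90
    n=max(np.abs(np.linalg.norm(d))*400/62.5,abs(a)*90/10.7)
    print('go',(x,y,z,yaw_deg),'shift',np.round(d,4),'az',round(a,4),'rows',round(n,1))
def clus(P,xr,yr,zr):
    m=(P[...,0]>xr[0])&(P[...,0]<xr[1])&(P[...,1]>yr[0])&(P[...,1]<yr[1])&(P[...,2]>zr[0])&(P[...,2]<zr[1])
    Q=P[m]; return Q
E
python3 - <<'E'
from h import *
c=pickle.load(open('top.pkl','rb'));P=pts(c)
for n,a in dict(jar=((460,530),(55,130),(105,125)),wash=((420,520),(500,600),(150,190))).items():
    Q=clus(P,*a);print(n,len(Q),np.round(Q.mean(0)),np.round((Q.max(0)+Q.min(0))/2),np.ptp(Q,0).round())
# mat by colour
im=c['color'].astype(int);m=(im[...,0]-im[...,2]>50)&(P[...,0]<480)&(P[...,1]>230)&(P[...,1]<430)&(P[...,2]<20)
print('mat',m.sum(),P[m].mean(0).round(),cv2.minAreaRect(P[m][:,:2].astype(np.float32)))
# light
Q=clus(P,(330,540),(-380,-280),(10,40));print('light',len(Q),Q.mean(0).round(1),cv2.minAreaRect(Q[:,:2].astype(np.float32)))
Q=clus(P,(580,670),(-430,-240),(7,30));print('clip',len(Q),Q.mean(0).round(1),cv2.minAreaRect(Q[:,:2].astype(np.float32)))
go(495,93,230)
E
```

```text
jar 142 [496. 103. 115.] [497. 104. 114.] [43. 42. 16.]
wash 79 [466. 566. 169.] [466. 567. 163.] [25. 26. 24.]
mat 1726 [395. 335.   5.] ((395.01763916015625, 335.51202392578125), (146.7756805419922, 147.2455596923828), 9.964306831359863)
light 288 [ 433.  -326.4   19.3] ((432.8313293457031, -327.5162353515625), (22.31306266784668, 179.72872924804688), 74.77022552490234)
clip 759 [ 626.6 -326.    14.3] ((626.57568359375, -330.7447509765625), (154.53286743164062, 85.462158203125), 85.19584655761719)
go (495, 93, 230, None) shift [-1.1286 -0.8161  0.0213] az 0 rows 8.9
```

{"method": "carry_out", "body": {"rows": [[[-0.3, -0.2, 0, 0, 0, 0, 1], [-0.56, -0.4, 0, 0, 0, 0, 1], [-0.56, -0.4, 0, 0, 0, 0, 1], [-0.56, -0.4, 0, 0, 0, 0, 1], [-0.56, -0.4, 0, 0, 0, 0, 1], [-0.56, -0.4, 0, 0, 0, 0, 1]]]}}

```text
time_s: 0.9
eef_pos: [321.9, 313.9, 238.7]
orientation: [-3.141, -0.0, 2.865]
contact_force: [-0.1, -0.6, 0.2]
grip_width: 87.8
grasp_force: 0.0
```

```bash
python3 - <<'E'
from h import *
go(497,103,238)
E
```

```text
go (497, 103, 238, None) shift [-0.5653 -0.3875  0.0016] az 0 rows 4.4
```

{"method": "carry_out", "body": {"rows": [[[-0.565, -0.388, 0, 0, 0, 0, 1], [-0.565, -0.388, 0, 0, 0, 0, 1], [-0.565, -0.388, 0, 0, 0, 0, 1], [-0.565, -0.388, 0, 0, 0, 0, 1], [-0.565, -0.388, 0, 0, 0, 0, 1], [-0.565, -0.388, 0, 0, 0, 0, 1]]]}}

```text
time_s: 1.65
eef_pos: [497.2, 104.4, 238.2]
orientation: [-3.142, -0.001, 2.867]
contact_force: [0.3, 1.0, -0.0]
grip_width: 87.9
grasp_force: 0.0
```

```bash
python3 - <<'E'
from h import *
c=cam('wrist');P=pts(c);save(c,'w1',k=1.5)
Q=clus(P,(450,545),(55,150),(100,130));print(len(Q),Q.mean(0).round(1),((Q.max(0)+Q.min(0))/2).round(1),np.ptp(Q,0).round(), np.median(Q[:,2]))
print(P[::48,::64,2].round())
E
```

```text
1853 [494.3 101.  114.5] [495.7 100.4 108.6] [43. 43. 17.] 114.89476286690757
[[  0.   1.  -1.   0.  -1.   1.   5.   4.]
 [ -0.  -0.   0.  28.  -0.  -0.   4.   5.]
 [  0.   2.   0.   1.  -1.  -1.   1.   1.]
 [  1.  -1.  -2.  -1.  78.  -1.   1.  -0.]
 [ -1.  11.  10.   0. 115.   1.   8. 138.]
 [ -1.   0.  58.   1.   1.  13.  12. 121.]
 [324. 313. 283.  11.  13. 118. 283. 314.]
 [326. 316. 126.   1.  -0.  23.  46. 317.]]
```

View pics/w1.png

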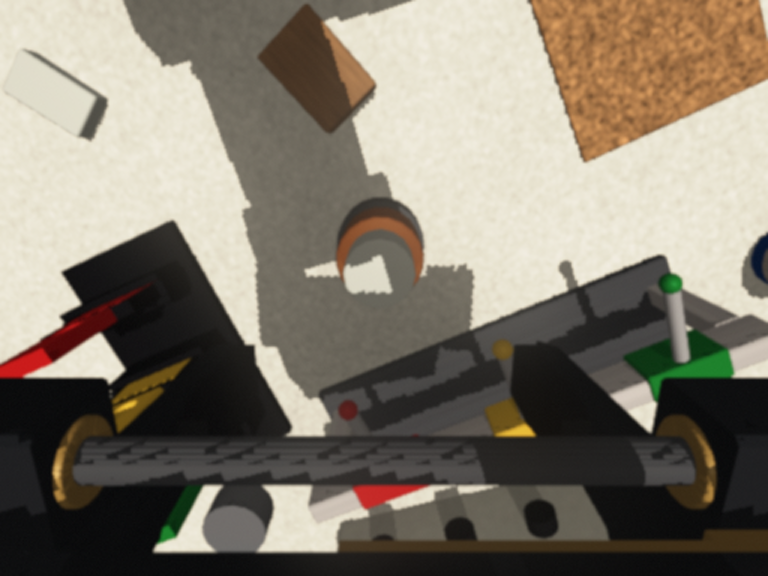

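The wrist view puts the jar cap at (380,262), with the peg balls at red (348,411), yellow (503,350) and green (671,284). Table and cap heights read 0 and 115 mm, as expected.

```bash
python3 - <<'E'
from h import *
go(496,102,82)
c=pickle.load(open('wrist.pkl','rb'));P=pts(c)
h=cv2.cvtColor(c['color'],cv2.COLOR_RGB2HSV)
for n,(u,v) in dict(red=(348,411),yel=(503,350),grn=(671,284)).items():
    j,i=int(u/1.5),int(v/1.5);w=P[i-4:i+5,j-4:j+5].reshape(-1,3);w=w[w[:,2]>110]
    print(n,len(w),w.mean(0).round(1),w.max(0).round(1),w.min(0).round(1),'ray@133',ray(c,u/1.5,v/1.5,133).round(1))
E
```

```text
go (496, 102, 82, None) shift [-0.0016 -0.0081  0.391 ] az 0 rows 2.5
red 81 [567.8  61.2 137.4] [574.4  65.3 139.5] [563.6  56.7 134.6] ray@133 [570.3  60.1 133. ]
yel 81 [553.2 158.8 137.7] [558.7 163.3 140.1] [549.1 154.7 134.6] ray@133 [556.1 159.7 133. ]
grn 81 [539.5 256.  137.6] [543.7 259.7 139.6] [535.9 253.1 134.8] ray@133 [542.  258.7 133. ]
```

{"method": "carry_out", "body": {"rows": [[[0, 0, 0.15, 0, 0, 0, 1], [0, 0, 0.3, 0, 0, 0, 1], [0.003, 0.005, 0.39, 0, 0, 0, 1], [0.003, 0.005, 0.39, 0, 0, 0, 1], [0.003, 0.005, 0.39, 0, 0, 0, 1], [0.003, 0.005, 0.39, 0, 0, 0, -1], [0.003, 0.005, 0.39, 0, 0, 0, -1], [0.003, 0.005, 0.39, 0, 0, 0, -1], [0.003, 0.005, 0.39, 0, 0, 0, -1], [0.003, 0.005, 0.39, 0, 0, 0, -1], [0.003, 0.005, 0.39, 0, 0, 0, -1], [0.003, 0.005, 0.39, 0, 0, 0, -1]]], "newtons": 25}}

```text
time_s: 3.2
eef_pos: [496.2, 106.4, 82.9]
orientation: [-3.141, 0.0, 2.868]
contact_force: [-1.0, -3.3, 3.6]
grip_width: 43.3
grasp_force: 24.9
```

{"method": "carry_out", "body": {"rows": [[[0, 0, -0.05, 0, 0, 0, -1], [0, 0, -0.15, 0, 0, 0, -1], [0, 0, -0.15, 0, 0, 0, -1], [0, 0, -0.15, 0, 0, 0, -1]]]}}

```text
time_s: 3.7
eef_pos: [495.4, 106.8, 141.5]
orientation: [-3.141, -0.002, 2.868]
contact_force: [-0.6, -0.8, -3.4]
grip_width: 43.7
grasp_force: 24.7
```

```bash
python3 - <<'E'
from h import *
go(395,335,143);go(395,335,89)
E
```

```text
go (395, 335, 143, None) shift [ 0.3959  0.4815 -0.0031] az 0 rows 4.0
go (395, 335, 89, None) shift [0.3956 0.4815 0.1319] az 0 rows 4.1
```

{"method": "carry_out", "body": {"rows": [[[0.1, 0.12, 0, 0, 0, 0, -1], [0.2, 0.24, 0, 0, 0, 0, -1], [0.3, 0.36, 0, 0, 0, 0, -1], [0.396, 0.482, 0, 0, 0, 0, -1], [0.396, 0.482, 0, 0, 0, 0, -1], [0.396, 0.482, 0.05, 0, 0, 0, -1], [0.396, 0.482, 0.1, 0, 0, 0, -1], [0.396, 0.482, 0.125, 0, 0, 0, -1], [0.396, 0.482, 0.134, 0, 0, 0, -1], [0.396, 0.482, 0.134, 0, 0, 0, -1]]]}}

```text
time_s: 4.95
eef_pos: [396.0, 334.9, 89.2]
orientation: [3.142, -0.0, 2.867]
contact_force: [-0.1, 0.2, -2.4]
grip_width: 43.9
grasp_force: 24.9
```

{"method": "carry_out", "body": {"rows": [[[0, 0, 0, 0, 0, 0, 0.5], [0, 0, 0, 0, 0, 0, 1], [0, 0, 0, 0, 0, 0, 1], [0, 0, 0, 0, 0, 0, 1], [0, 0, -0.1, 0, 0, 0, 1], [0, 0, -0.25, 0, 0, 0, 1], [0, 0, -0.35, 0, 0, 0, 1], [0, 0, -0.35, 0, 0, 0, 1], [0, 0, -0.35, 0, 0, 0, 1]]]}}

```text
time_s: 6.08
eef_pos: [395.3, 334.9, 228.2]
orientation: [-3.141, -0.001, 2.868]
contact_force: [-0.2, 0.3, -0.4]
grip_width: 88.1
grasp_force: 0.0
```

```bash
python3 - <<'E'
from h import *
c=cam('wrist');P=pts(c)
Q=clus(P,(330,460),(270,400),(100,130));print(len(Q),Q.mean(0).round(1),((Q.max(0)+Q.min(0))/2).round(1),np.ptp(Q,0).round(), np.median(Q[:,2]))
c=cam('top');P=pts(c)
Q=clus(P,(330,460),(270,400),(100,130));print(len(Q),Q.mean(0).round(1),np.median(Q[:,2]))
# filters from top: coloured points, fitted
h=cv2.cvtColor(c['color'],cv2.COLOR_RGB2HSV)
for n,lo,hi in (('red',0,8),('yel',18,32),('grn',45,80)):
    m=(h[...,0]>=lo)&(h[...,0]<=hi)&(h[...,1]>120)&(P[...,1]<-40)&(P[...,1]>-150)&(P[...,0]>440)&(P[...,0]<660)&(P[...,2]>130)&(P[...,2]<170)
    Q=P[m];print(n,len(Q),Q.mean(0).round(1),Q.min(0).round(),Q.max(0).round())
go(482,-106,250,98.5)
E
```

```text
2073 [393.7 333.3 118.1] [395.6 332.5 110.7] [43. 44. 21.] 118.85812250755325
27 [406.5 338.  117.7] 118.9318424969058
red 50 [ 484.1 -101.   151.1] [ 477. -122.  134.] [491. -80. 157.]
yel 54 [548.5 -92.7 150.3] [ 541. -114.  133.] [555. -70. 158.]
grn 38 [611.3 -84.3 151.3] [ 606. -104.  139.] [616. -65. 157.]
go (482, -106, 250, 98.5) shift [-0.5066 -1.0025 -0.0547] az 0.7312 rows 7.2
```

{"method": "carry_out", "body": {"rows": [[[-0.1, -0.15, -0.08, 0, 0, 0.1, 1], [-0.2, -0.3, -0.08, 0, 0, 0.2, 1], [-0.3, -0.45, -0.08, 0, 0, 0.3, 1], [-0.4, -0.6, -0.08, 0, 0, 0.4, 1], [-0.5, -0.75, -0.08, 0, 0, 0.5, 1], [-0.5, -0.9, -0.08, 0, 0, 0.6, 1], [-0.5, -1, -0.08, 0, 0, 0.73, 1], [-0.5, -1, -0.08, 0, 0, 0.73, 1], [-0.5, -1, -0.08, 0, 0, 0.73, 1]]]}}

```text
time_s: 7.3
eef_pos: [479.8, -105.3, 260.0]
orientation: [-3.14, -0.001, 1.718]
contact_force: [0.8, -0.3, 0.3]
grip_width: 88.3
grasp_force: 0.0
```

```bash
python3 - <<'E'
from h import *
go(548,-180,260,98.5)
E
```

```text
go (548, -180, 260, 98.5) shift [-0.2099  0.1412 -0.0005] az -0.0004 rows 1.6
```

{"method": "carry_out", "body": {"rows": [[[-0.1, 0.07, 0, 0, 0, 0, 1], [-0.21, 0.141, 0, 0, 0, 0, 1], [-0.21, 0.141, 0, 0, 0, 0, 1], [-0.21, 0.141, 0, 0, 0, 0, 1]]]}}

```text
time_s: 7.8
eef_pos: [548.3, -177.2, 260.6]
orientation: [-3.14, -0.001, 1.723]
contact_force: [-0.7, -0.8, -0.7]
grip_width: 88.1
grasp_force: 0.0
```

```bash
python3 - <<'E'
from h import *
c=cam('wrist');P=pts(c);save(c,'w2',k=1.5)
h=cv2.cvtColor(c['color'],cv2.COLOR_RGB2HSV)
for n,lo,hi in (('red',0,8),('yel',18,32),('grn',45,80)):
    m=(h[...,0]>=lo)&(h[...,0]<=hi)&(h[...,1]>100)&(P[...,1]<-40)&(P[...,1]>-150)&(P[...,0]>440)&(P[...,0]<660)&(P[...,2]>148)&(P[...,2]<157)
    Q=P[m];print(n,len(Q),Q.mean(0).round(1),np.median(Q[:,2]).round(1),[np.round(x,1) for x in cv2.minAreaRect(Q[:,:2].astype(np.float32))])
E
```

```text
red 825 [ 484.5 -103.1  151.9] 151.9 [array([ 484.4, -103.8]), array([10.5, 43.6]), np.float64(8.1)]
yel 782 [548.5 -94.2 152. ] 152.0 [array([548.6, -94.7]), array([10. , 43.7]), np.float64(8.0)]
grn 823 [612.3 -85.6 151.8] 151.9 [array([612.7, -85.8]), array([10.7, 43.8]), np.float64(7.6)]
```

View pics/w2.png

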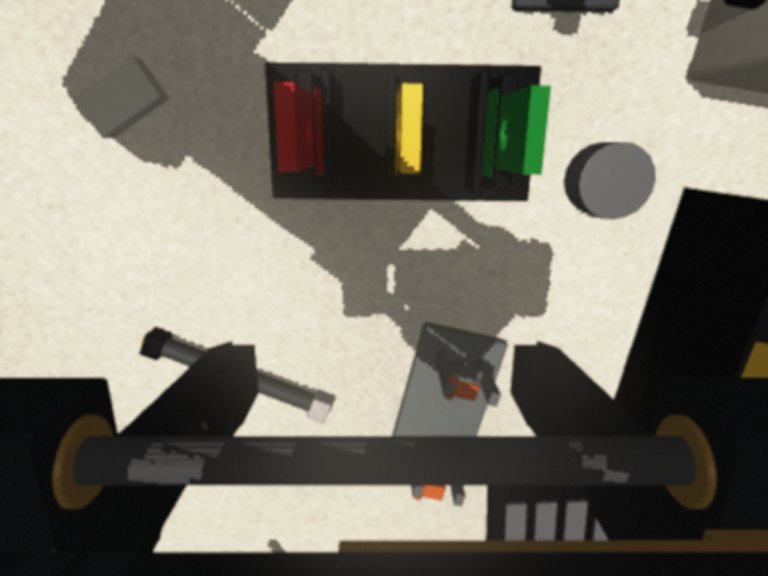

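Filter tops are at 152 mm as expected: red (484.4,-103.8), yellow (548.6,-94.7), green (612.7,-85.8), yaw 8.0°. Next, one look at the pegs from a second place.

```bash
python3 - <<'E'
from h import *
go(545,90,270,98.1)
E
```

```text
go (545, 90, 270, 98.1) shift [ 0.6613  0.0933 -0.022 ] az 0.0068 rows 4.3
```

{"method": "carry_out", "body": {"rows": [[[0.15, 0.02, -0.02, 0, 0, 0.007, 1], [0.3, 0.04, -0.022, 0, 0, 0.007, 1], [0.45, 0.06, -0.022, 0, 0, 0.007, 1], [0.6, 0.08, -0.022, 0, 0, 0.007, 1], [0.66, 0.093, -0.022, 0, 0, 0.007, 1], [0.66, 0.093, -0.022, 0, 0, 0.007, 1], [0.66, 0.093, -0.022, 0, 0, 0.007, 1]]]}}

```text
time_s: 8.72
eef_pos: [545.2, 87.6, 270.2]
orientation: [3.142, 0.0, 1.71]
contact_force: [0.0, -0.2, -0.3]
grip_width: 87.8
grasp_force: 0.0
```

```bash
python3 - <<'E'
from h import *
c=cam('wrist');P=pts(c);save(c,'w3',k=1.5)
h=cv2.cvtColor(c['color'],cv2.COLOR_RGB2HSV)
for n,lo,hi,bx in (('red',0,8,(570,60)),('yel',18,32,(556,159)),('grn',45,80,(542,258))):
    m=((h[...,0]>=lo)&(h[...,0]<=hi)&(h[...,1]>100)&(abs(P[...,0]-bx[0])<15)&(abs(P[...,1]-bx[1])<15)&(P[...,2]>120))
    v,u=np.nonzero(m)
    if len(u): Q=P[m];print(n,len(u),Q.mean(0).round(1),Q.max(0).round(1),'ray',ray(c,(u.min()+u.max())/2,(v.min()+v.max())/2,132.8).round(1))
# steel/back plate: front face of rail
for n,bx in (('red',(570,60)),('yel',(556,159)),('grn',(542,258))):
    for d in (15,30,45):
        p=np.array(bx)+d*np.array([.990,.141]); Q=clus(P,(p[0]-3,p[0]+3),(p[1]-12,p[1]+12),(110,150))
        if len(Q): print(n,d,len(Q),Q.mean(0).round(1),Q.max(0).round(1))
E
```

```text
red 94 [568.8  61.9 137.1] [573.7  66.5 139.8] ray [569.   60.4 132.8]
yel 127 [554.6 159.4 137.2] [559.7 164.7 139.9] ray [554.5 159.4 132.8]
red 15 54 [585.   64.1 132.7] [587.8  67.6 135.3]
red 30 49 [599.8  66.  129.5] [602.7  69.9 131.7]
red 45 56 [614.6  68.3 126.5] [617.5  72.2 128.7]
yel 15 74 [570.9 161.8 132.7] [573.7 166.3 135.5]
yel 30 65 [585.7 164.1 129.7] [588.7 168.3 132.2]
yel 45 63 [600.4 166.3 126.8] [603.3 170.4 129. ]
```

View pics/w3.png

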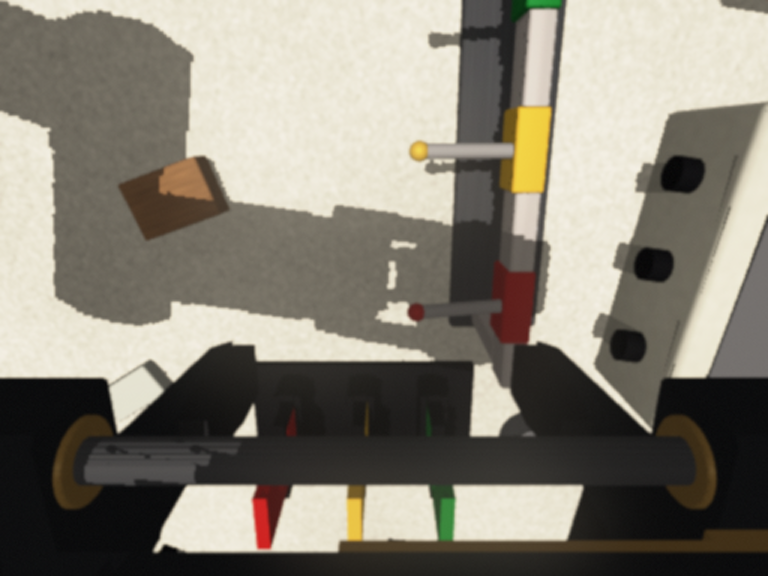

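Pegs measured from the second view:
- yellow ball at (419,151) and red ball at (416,312), agreeing with the first view to within 1.5 mm
- peg yaw 8.1°

I'll start with the red filter.

```bash
python3 - <<'E'
from h import *
go(484.4,-103.8,200,98.0)
c=pickle.load(open('top.pkl','rb'));P=pts(c)
for u,v in((334,160),(334,190),(290,140),(315,203),(375,195)): print(P[int(v/1.5),int(u/1.5)].round())
E
```

```text
go (484.4, -103.8, 200, 98.0) shift [-0.4519 -0.2171  0.1754] az -0.0006 rows 3.4
[842.  99. 112.]
[774. 100. 107.]
[891. 198. 109.]
[765. 150.  31.]
[763.   7.  90.]
```

{"method": "carry_out", "body": {"rows": [[[-0.12, -0.06, 0, 0, 0, 0, -0.09], [-0.25, -0.12, 0, 0, 0, 0, -0.09], [-0.37, -0.18, 0.1, 0, 0, 0, -0.09], [-0.452, -0.217, 0.175, 0, 0, 0, -0.09], [-0.452, -0.217, 0.175, 0, 0, 0, -0.09], [-0.452, -0.217, 0.175, 0, 0, 0, -0.09], [-0.452, -0.217, 0.175, 0, 0, 0, -0.09]]]}}

```text
time_s: 9.65
eef_pos: [485.4, -102.7, 200.9]
orientation: [3.14, 0.001, 1.711]
contact_force: [0.8, -0.6, -0.4]
grip_width: 40.3
grasp_force: 0.0
```

```bash
python3 - <<'E'
from h import *
go(484.4,-103.8,119,98.0);print(read_state()['grip_width'])
E
```

```text
go (484.4, -103.8, 119, 98.0) shift [-0.0022 -0.0032  0.2047] az 0.0005 rows 1.3
40.321276356693836
```

{"method": "carry_out", "body": {"rows": [[[-0.001, -0.003, 0.1, 0, 0, 0, -0.09], [-0.001, -0.003, 0.2, 0, 0, 0, -0.09], [-0.001, -0.003, 0.204, 0, 0, 0, -0.09], [-0.001, -0.003, 0.204, 0, 0, 0, -0.09], [-0.001, -0.003, 0.204, 0, 0, 0, -1], [-0.001, -0.003, 0.204, 0, 0, 0, -1], [-0.001, -0.003, 0.204, 0, 0, 0, -1], [-0.001, -0.003, 0.204, 0, 0, 0, -1], [-0.001, -0.003, 0.204, 0, 0, 0, -1]]], "newtons": 15}}

```text
time_s: 10.78
eef_pos: [484.1, -103.9, 118.7]
orientation: [3.14, 0.0, 1.71]
contact_force: [0.1, 0.9, 4.1]
grip_width: 10.3
grasp_force: 15.0
```

{"method": "carry_out", "body": {"rows": [[[0, 0, -0.05, 0, 0, 0, -1], [0, 0, -0.1, 0, 0, 0, -1], [0, 0, -0.17, 0, 0, 0, -1], [0, 0, -0.17, 0, 0, 0, -1], [0, 0, -0.17, 0, 0, 0, -1]]]}}

```text
time_s: 11.4
eef_pos: [483.2, -103.6, 185.1]
orientation: [-3.14, -0.001, 1.71]
contact_force: [-0.7, 0.3, -1.0]
grip_width: 9.8
grasp_force: 15.0
```

```bash
python3 - <<'E'
from h import *
e=np.array([.990,.142]);b=np.array([569.2,60.5])
p=b-22*e;print(p);go(*p,200);go(*p,151)
E
```

```text
[547.42   57.376]
go (np.float64(547.4200000000001), np.float64(57.376), 200, None) shift [ 0.3763  0.2148 -0.0371] az 0 rows 2.8
go (np.float64(547.4200000000001), np.float64(57.376), 151, None) shift [0.3762 0.215  0.0854] az 0 rows 2.8
```

{"method": "carry_out", "body": {"rows": [[[0.13, 0, 0, 0, 0, 0, -1], [0.26, 0.02, 0, 0, 0, 0, -1], [0.36, 0.12, 0, 0, 0, 0, -1], [0.376, 0.215, 0.02, 0, 0, 0, -1], [0.376, 0.215, 0.06, 0, 0, 0, -1], [0.376, 0.215, 0.09, 0, 0, 0, -1], [0.376, 0.215, 0.092, 0, 0, 0, -1], [0.376, 0.215, 0.092, 0, 0, 0, -1], [0.376, 0.215, 0.092, 0, 0, 0, -1]]]}}

```text
time_s: 12.52
eef_pos: [548.1, 56.9, 150.1]
orientation: [3.141, 0.0, 1.71]
contact_force: [1.3, -0.2, -1.6]
grip_width: 9.7
grasp_force: 15.0
```

```bash
python3 - <<'E'
from h import *
e=np.array([.990,.142]);b=np.array([569.2,60.5])
p=b;go(*p,147);p=b+26*e;go(*p,147-5.5);go(*p,147-5.5-8)
c=cam('side');u,v=proj(c,[560,60,130]);u,v=int(u),int(v);save(c,'s2',(u-50,v-40,u+50,v+40),6)
E
```

```text
go (np.float64(569.2), np.float64(60.5), 147, None) shift [0.0016 0.0534 0.0079] az 0 rows 0.3
go (np.float64(594.94), np.float64(64.192), 141.5, None) shift [0.0019 0.1184 0.0217] az 0 rows 0.8
go (np.float64(594.94), np.float64(64.192), 133.5, None) shift [0.0019 0.1184 0.0417] az 0 rows 0.8
```

View pics/s2.png

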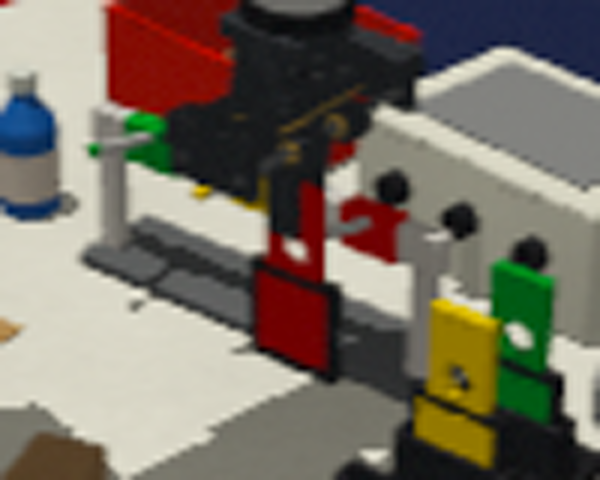

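The side crop shows the red filter held upright in front of the red peg, its eye at (293,250). Pushing it on.

{"method": "carry_out", "body": {"rows": [[[0.002, 0.02, 0.008, 0, 0, 0, -1], [0.002, 0.04, 0.008, 0, 0, 0, -1], [0.002, 0.06, 0.01, 0, 0, 0, -1], [0.002, 0.08, 0.013, 0, 0, 0, -1], [0.002, 0.1, 0.017, 0, 0, 0, -1], [0.002, 0.118, 0.022, 0, 0, 0, -1], [0.002, 0.118, 0.022, 0, 0, 0, -1]]]}}

```text
time_s: 13.45
eef_pos: [594.9, 64.5, 140.4]
orientation: [-3.141, -0.0, 1.71]
contact_force: [0.0, -0.2, -1.2]
grip_width: 10.2
grasp_force: 15.0
```

{"method": "carry_out", "body": {"rows": [[[0, 0, 0.008, 0, 0, 0, -1], [0, 0, 0.014, 0, 0, 0, -1], [0, 0, 0.014, 0, 0, 0, -1]]]}}

```text
time_s: 13.82
eef_pos: [594.5, 64.4, 135.2]
orientation: [-3.141, -0.0, 1.71]
contact_force: [-1.0, 0.2, 0.2]
grip_width: 9.9
grasp_force: 15.1
```

{"method": "carry_out", "body": {"rows": [[[0, 0, 0.002, 0, 0, 0, -0.4], [0, 0, 0.002, 0, 0, 0, -0.4], [0, 0, 0.002, 0, 0, 0, -0.4], [0, 0, 0.002, 0, 0, 0, -0.4], [0, 0, -0.05, 0, 0, 0, -0.4], [0, 0, -0.15, 0, 0, 0, -0.4], [0, 0, -0.25, 0, 0, 0, -0.1], [0, 0, -0.25, 0, 0, 0, -0.1]]]}}

```text
time_s: 14.82
eef_pos: [595.5, 64.4, 238.2]
orientation: [3.136, 0.001, 1.71]
contact_force: [-0.5, -0.1, -1.0]
grip_width: 39.5
grasp_force: 0.0
```

```bash
python3 - <<'E'
from h import *
c=cam('side');u,v=proj(c,[600,65,100]);u,v=int(u),int(v);save(c,'s3',(u-50,v-40,u+50,v+40),6)
c=cam('wrist');P=pts(c);h=cv2.cvtColor(c['color'],cv2.COLOR_RGB2HSV)
m=((h[...,0]<=8)&(h[...,1]>100)&(abs(P[...,0]-600)<35)&(abs(P[...,1]-64)<30)&(P[...,2]>150));Q=P[m];print(len(Q),Q.mean(0).round(1),Q.max(0).round(1))
go(548.6,-94.7,205,98.0)
E
```

```text
907 [595.4  66.5 166.7] [603.9  86.8 169.8]
go (548.6, -94.7, 205, 98.0) shift [-0.3782 -0.1684  0.0741] az -0.0002 rows 2.7
```

View pics/s3.png

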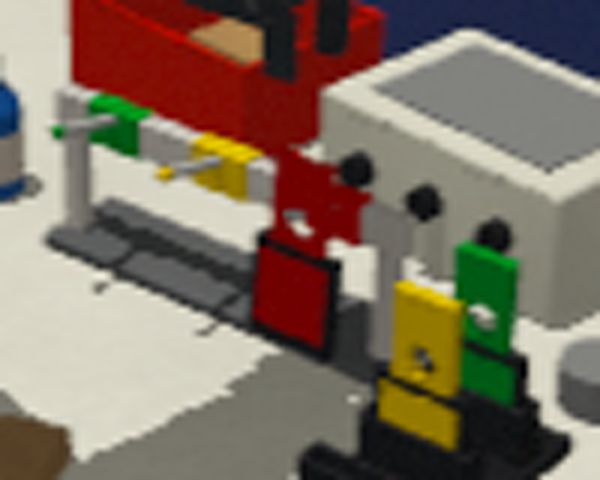

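Red hangs on its peg with its tab top at 167 mm. Yellow next.

{"method": "carry_out", "body": {"rows": [[[-0.13, -0.06, 0, 0, 0, 0, -0.09], [-0.26, -0.12, 0, 0, 0, 0, -0.09], [-0.378, -0.168, 0.05, 0, 0, 0, -0.09], [-0.378, -0.168, 0.074, 0, 0, 0, -0.09], [-0.378, -0.168, 0.074, 0, 0, 0, -0.09], [-0.378, -0.168, 0.074, 0, 0, 0, -0.09]]]}}

```text
time_s: 15.68
eef_pos: [549.4, -93.5, 205.6]
orientation: [3.142, -0.0, 1.712]
contact_force: [-1.1, 0.7, 0.2]
grip_width: 40.3
grasp_force: 0.0
```

```bash
python3 - <<'E'
from h import *
go(548.6,-94.7,119,98.0)
E
```

```text
go (548.6, -94.7, 119, 98.0) shift [-0.0026 -0.0024  0.2166] az 0.0008 rows 1.4
```

{"method": "carry_out", "body": {"rows": [[[-0.002, -0.002, 0.1, 0, 0, 0, -0.09], [-0.002, -0.002, 0.2, 0, 0, 0, -0.09], [-0.002, -0.002, 0.216, 0, 0, 0, -0.09], [-0.002, -0.002, 0.216, 0, 0, 0, -0.09], [-0.002, -0.002, 0.216, 0, 0, 0, -1], [-0.002, -0.002, 0.216, 0, 0, 0, -1], [-0.002, -0.002, 0.216, 0, 0, 0, -1], [-0.002, -0.002, 0.216, 0, 0, 0, -1], [-0.002, -0.002, 0.216, 0, 0, 0, -1]]], "newtons": 15}}

```text
time_s: 16.8
eef_pos: [548.8, -95.6, 119.6]
orientation: [3.14, 0.0, 1.71]
contact_force: [0.1, 1.3, 4.0]
grip_width: 9.8
grasp_force: 15.0
```

{"method": "carry_out", "body": {"rows": [[[0, 0, -0.05, 0, 0, 0, -1], [0, 0, -0.1, 0, 0, 0, -1], [0, 0, -0.17, 0, 0, 0, -1], [0, 0, -0.17, 0, 0, 0, -1], [0, 0, -0.17, 0, 0, 0, -1]]]}}

```text
time_s: 17.42
eef_pos: [547.9, -95.4, 185.9]
orientation: [-3.14, -0.001, 1.71]
contact_force: [0.5, 0.2, -0.7]
grip_width: 9.9
grasp_force: 15.0
```

```bash
python3 - <<'E'
from h import *
e=np.array([.990,.142]);b=np.array([554.9,159.5])
p=b-22*e;go(*p,150)
E
```

```text
go (np.float64(533.12), np.float64(156.376), 150, None) shift [0.6283 0.0511 0.0902] az 0 rows 4.1
```

{"method": "carry_out", "body": {"rows": [[[0.13, 0, 0, 0, 0, 0, -1], [0.26, 0, 0, 0, 0, 0, -1], [0.39, 0, 0, 0, 0, 0, -1], [0.52, 0, 0, 0, 0, 0, -1], [0.628, 0.03, 0, 0, 0, 0, -1], [0.628, 0.051, 0.04, 0, 0, 0, -1], [0.628, 0.051, 0.08, 0, 0, 0, -1], [0.628, 0.051, 0.09, 0, 0, 0, -1], [0.628, 0.051, 0.09, 0, 0, 0, -1], [0.628, 0.051, 0.09, 0, 0, 0, -1]]]}}

```text
time_s: 18.68
eef_pos: [534.0, 155.7, 151.5]
orientation: [3.141, 0.0, 1.71]
contact_force: [0.2, 0.0, -0.3]
grip_width: 9.8
grasp_force: 15.0
```

```bash
python3 - <<'E'
from h import *
e=np.array([.990,.142]);b=np.array([554.9,159.5])
p=b;go(*p,147.5);p=b+26*e;go(*p,142)
E
```

```text
go (np.float64(554.9), np.float64(159.5), 147.5, None) shift [0.0022 0.0531 0.01  ] az 0 rows 0.3
go (np.float64(580.64), np.float64(163.192), 142, None) shift [0.0025 0.1181 0.0238] az 0 rows 0.8
```

{"method": "carry_out", "body": {"rows": [[[0.002, 0.02, 0.01, 0, 0, 0, -1], [0.002, 0.04, 0.01, 0, 0, 0, -1], [0.002, 0.06, 0.012, 0, 0, 0, -1], [0.002, 0.08, 0.015, 0, 0, 0, -1], [0.002, 0.1, 0.02, 0, 0, 0, -1], [0.002, 0.118, 0.025, 0, 0, 0, -1], [0.002, 0.118, 0.025, 0, 0, 0, -1], [0.002, 0.118, 0.038, 0, 0, 0, -1], [0.002, 0.118, 0.038, 0, 0, 0, -1]]]}}

```text
time_s: 19.8
eef_pos: [580.3, 163.4, 135.9]
orientation: [3.141, 0.0, 1.71]
contact_force: [-0.1, -0.5, 0.2]
grip_width: 10.2
grasp_force: 15.0
```

{"method": "carry_out", "body": {"rows": [[[0, 0, 0.002, 0, 0, 0, -0.4], [0, 0, 0.002, 0, 0, 0, -0.4], [0, 0, 0.002, 0, 0, 0, -0.4], [0, 0, 0.002, 0, 0, 0, -0.4], [0, 0, -0.05, 0, 0, 0, -0.4], [0, 0, -0.15, 0, 0, 0, -0.4], [0, 0, -0.25, 0, 0, 0, -0.1], [0, 0, -0.25, 0, 0, 0, -0.1]]]}}

```text
time_s: 20.8
eef_pos: [581.0, 163.5, 238.9]
orientation: [3.136, 0.0, 1.71]
contact_force: [0.4, -0.3, -0.1]
grip_width: 39.7
grasp_force: 0.0
```

```bash
python3 - <<'E'
from h import *
c=cam('wrist');P=pts(c);h=cv2.cvtColor(c['color'],cv2.COLOR_RGB2HSV)
m=((h[...,0]>=18)&(h[...,0]<=32)&(h[...,1]>100)&(abs(P[...,0]-580)<35)&(abs(P[...,1]-163)<30)&(P[...,2]>150));Q=P[m];print(len(Q),Q.mean(0).round(1),Q.max(0).round(1))
v,u=np.nonzero((h[...,0]>=45)&(h[...,0]<=80)&(h[...,1]>100)&(abs(P[...,0]-541)<13)&(abs(P[...,1]-258)<13)&(P[...,2]>120))
print('green ball',len(u), ray(c,(u.min()+u.max())/2,(v.min()+v.max())/2,132.8).round(1) if len(u) else '')
c=cam('top');P=pts(c)
Q=clus(P,(330,460),(270,400),(100,130));print('jar',len(Q),Q.mean(0).round(1))
Q=clus(P,(330,540),(-400,-260),(10,40));print('light',len(Q),cv2.minAreaRect(Q[:,:2].astype(np.float32)))
go(612.7,-85.8,205,98.0)
E
```

```text
3412 [578.5 178.9 281.9] [615.  193.  337.5]
green ball 125 [540.5 258.4 132.8]
jar 158 [397.  333.9 118.8]
light 295 ((433.4583740234375, -326.70697021484375), (22.68918800354004, 180.44903564453125), 74.85488891601562)
go (612.7, -85.8, 205, 98.0) shift [-0.6282 -0.0052  0.0758] az -0.0002 rows 4.1
```

{"method": "carry_out", "body": {"rows": [[[-0.15, 0, 0, 0, 0, 0, -0.09], [-0.3, 0, 0, 0, 0, 0, -0.09], [-0.45, -0.005, 0, 0, 0, 0, -0.09], [-0.6, -0.005, 0.04, 0, 0, 0, -0.09], [-0.63, -0.006, 0.076, 0, 0, 0, -0.09], [-0.63, -0.006, 0.076, 0, 0, 0, -0.09], [-0.63, -0.006, 0.076, 0, 0, 0, -0.09]]]}}

```text
time_s: 21.78
eef_pos: [612.9, -84.9, 205.7]
orientation: [-3.141, -0.0, 1.712]
contact_force: [-0.1, 1.0, -0.0]
grip_width: 40.0
grasp_force: 0.0
```

```bash
python3 - <<'E'
from h import *
go(612.7,-85.8,119,98.0)
c=pickle.load(open('top.pkl','rb'));c=cam('top');P=pts(c)
Q=clus(P,(560,615),(130,200),(145,175));print('yel',len(Q),Q.mean(0).round(1),Q.max(0).round(1))
E
```

```text
go (612.7, -85.8, 119, 98.0) shift [-0.0023 -0.0009  0.2168] az 0.0009 rows 1.4
yel 73 [581.3 166.2 163.5] [589.9 187.8 172.9]
```

Yellow hangs too. On to green.

{"method": "carry_out", "body": {"rows": [[[-0.002, -0.001, 0.1, 0, 0, 0, -0.09], [-0.002, -0.001, 0.2, 0, 0, 0, -0.09], [-0.002, -0.001, 0.216, 0, 0, 0, -0.09], [-0.002, -0.001, 0.216, 0, 0, 0, -0.09], [-0.002, -0.001, 0.216, 0, 0, 0, -1], [-0.002, -0.001, 0.216, 0, 0, 0, -1], [-0.002, -0.001, 0.216, 0, 0, 0, -1], [-0.002, -0.001, 0.216, 0, 0, 0, -1], [-0.002, -0.001, 0.216, 0, 0, 0, -1]]], "newtons": 15}}

```text
time_s: 22.95
eef_pos: [613.1, -87.4, 119.6]
orientation: [3.14, 0.0, 1.71]
contact_force: [1.1, 0.7, 3.4]
grip_width: 9.9
grasp_force: 15.0
```

{"method": "carry_out", "body": {"rows": [[[0, 0, -0.05, 0, 0, 0, -1], [0, 0, -0.1, 0, 0, 0, -1], [0, 0, -0.17, 0, 0, 0, -1], [0, 0, -0.17, 0, 0, 0, -1], [0, -0.13, -0.17, 0, 0, 0, -1], [0, -0.25, -0.17, 0, 0, 0, -1], [0, -0.27, -0.17, 0, 0, 0, -1], [0, -0.27, -0.17, 0, 0, 0, -1], [0, -0.27, -0.17, 0, 0, 0, -1]]]}}

```text
time_s: 24.08
eef_pos: [506.6, -102.3, 186.7]
orientation: [-3.142, -0.0, 1.71]
contact_force: [-0.0, -0.3, -1.5]
grip_width: 9.8
grasp_force: 15.0
```

```bash
python3 - <<'E'
from h import *
e=np.array([.990,.142]);b=np.array([540.6,258.5])
p=b-22*e;go(*p,150)
E
```

```text
go (np.float64(518.82), np.float64(255.376), 150, None) shift [0.8813 0.1546 0.0918] az 0 rows 5.8
```

{"method": "carry_out", "body": {"rows": [[[0.15, 0, 0, 0, 0, 0, -1], [0.3, 0, 0, 0, 0, 0, -1], [0.45, 0.05, 0, 0, 0, 0, -1], [0.6, 0.08, 0, 0, 0, 0, -1], [0.75, 0.1, 0, 0, 0, 0, -1], [0.881, 0.12, 0, 0, 0, 0, -1], [0.881, 0.155, 0.05, 0, 0, 0, -1], [0.881, 0.155, 0.09, 0, 0, 0, -1], [0.881, 0.155, 0.092, 0, 0, 0, -1], [0.881, 0.155, 0.092, 0, 0, 0, -1], [0.881, 0.155, 0.092, 0, 0, 0, -1]]]}}

```text
time_s: 25.45
eef_pos: [518.6, 255.4, 151.1]
orientation: [3.14, -0.0, 1.71]
contact_force: [0.1, 0.2, -0.9]
grip_width: 10.3
grasp_force: 15.0
```

```bash
python3 - <<'E'
from h import *
e=np.array([.990,.142]);b=np.array([540.6,258.5])
p=b;go(*p,147.5);p=b+26*e;go(*p,142)
E
```

```text
go (np.float64(540.6), np.float64(258.5), 147.5, None) shift [0.0001 0.0556 0.009 ] az 0 rows 0.4
go (np.float64(566.34), np.float64(262.192), 142, None) shift [0.0003 0.1206 0.0228] az 0 rows 0.8
```

{"method": "carry_out", "body": {"rows": [[[0, 0.02, 0.009, 0, 0, 0, -1], [0, 0.04, 0.009, 0, 0, 0, -1], [0, 0.06, 0.011, 0, 0, 0, -1], [0, 0.08, 0.015, 0, 0, 0, -1], [0, 0.1, 0.02, 0, 0, 0, -1], [0, 0.12, 0.024, 0, 0, 0, -1], [0, 0.12, 0.024, 0, 0, 0, -1], [0, 0.12, 0.037, 0, 0, 0, -1], [0, 0.12, 0.037, 0, 0, 0, -1]]]}}

```text
time_s: 26.58
eef_pos: [565.8, 262.0, 135.8]
orientation: [3.141, -0.0, 1.71]
contact_force: [-0.1, -0.2, 1.8]
grip_width: 9.9
grasp_force: 15.0
```

{"method": "carry_out", "body": {"rows": [[[0, 0, 0.002, 0, 0, 0, -0.4], [0, 0, 0.002, 0, 0, 0, -0.4], [0, 0, 0.002, 0, 0, 0, -0.4], [0, 0, 0.002, 0, 0, 0, -0.4], [0, 0, -0.05, 0, 0, 0, -0.4], [0, 0, -0.15, 0, 0, 0, -0.4], [0, 0, -0.25, 0, 0, 0, -0.1], [0, 0, -0.25, 0, 0, 0, -0.1]]]}}

```text
time_s: 27.58
eef_pos: [566.4, 262.2, 238.5]
orientation: [3.136, -0.001, 1.71]
contact_force: [0.1, -0.6, -0.2]
grip_width: 39.3
grasp_force: 0.0
```

```bash
python3 - <<'E'
from h import *
go(432,-250,260,165)
E
```

```text
go (432, -250, 260, 165) shift [-1.2214 -0.5104 -0.0574] az -0.7445 rows 8.5
```

{"method": "carry_out", "body": {"rows": [[[-0.15, -0.05, -0.1, 0, 0, 0, 1], [-0.3, -0.1, -0.1, 0, 0, 0, 1], [-0.45, -0.15, -0.1, 0, 0, 0, 1], [-0.6, -0.2, -0.1, 0, 0, 0, 1], [-0.75, -0.25, -0.1, 0, 0, 0, 1], [-0.85, -0.32, -0.1, 0, 0, 0, 1]]]}}

```text
time_s: 28.32
eef_pos: [485.2, -94.4, 274.1]
orientation: [-3.14, -0.001, 1.71]
contact_force: [0.4, -0.4, 0.7]
grip_width: 88.2
grasp_force: 0.0
```

{"method": "carry_out", "body": {"rows": [[[-0.15, 0, 0, 0, 0, 0, 1], [-0.3, 0, 0, 0, 0, 0, 1], [-0.45, 0, 0, 0, 0, 0, 1], [-0.6, 0, 0, 0, 0, 0, 1], [-0.75, 0, 0, 0, 0, 0, 1], [-0.8, 0, 0, 0, 0, 0, 1], [-0.8, 0, 0, 0, 0, 0, 1], [-0.8, 0, 0, 0, 0, 0, 1]]]}}

```text
time_s: 29.32
eef_pos: [530.6, -408.3, 275.1]
orientation: [-3.141, -0.001, 1.711]
contact_force: [-0.3, -0.7, -0.3]
grip_width: 88.4
grasp_force: 0.0
```

```bash
python3 - <<'E'
from h import *
c=cam('wrist');P=pts(c);save(c,'w4',k=1.5)
Q=clus(P,(330,560),(-400,-260),(9,28));print('light',len(Q),cv2.minAreaRect(Q[:,:2].astype(np.float32)),np.percentile(Q[:,2],[50,95]))
R=cv2.minAreaRect(Q[:,:2].astype(np.float32))
Q=clus(P,(570,680),(-430,-240),(9,18));print('base',len(Q),cv2.minAreaRect(Q[:,:2].astype(np.float32)),np.median(Q[:,2]))
Q=clus(P,(570,680),(-430,-240),(60,90))
for s in (Q[:,1]>-330,Q[:,1]<-330):
    q=Q[s]; print('fork',len(q),cv2.minAreaRect(q[:,:2].astype(np.float32)) if len(q)>5 else '',np.percentile(q[:,2],[5,50,95]) if len(q) else '')
E
```

```text
light 2384 ((432.56085205078125, -330.35247802734375), (22.062673568725586, 180.7328338623047), 74.89810943603516) [19.17102958 22.41970449]
base 6197 ((629.091796875, -331.5225830078125), (150.2593536376953, 80.36581420898438), 85.23216247558594) 13.94339489750024
fork 659 ((633.2725219726562, -282.10211181640625), (18.193836212158203, 45.35348129272461), 84.12853240966797) [64.11835821 75.16506585 78.73191686]
fork 504 ((624.9749145507812, -380.92559814453125), (17.97993278503418, 45.16028594970703), 86.66390991210938) [64.51187186 75.03315392 78.5929711 ]
```

View pics/w4.png

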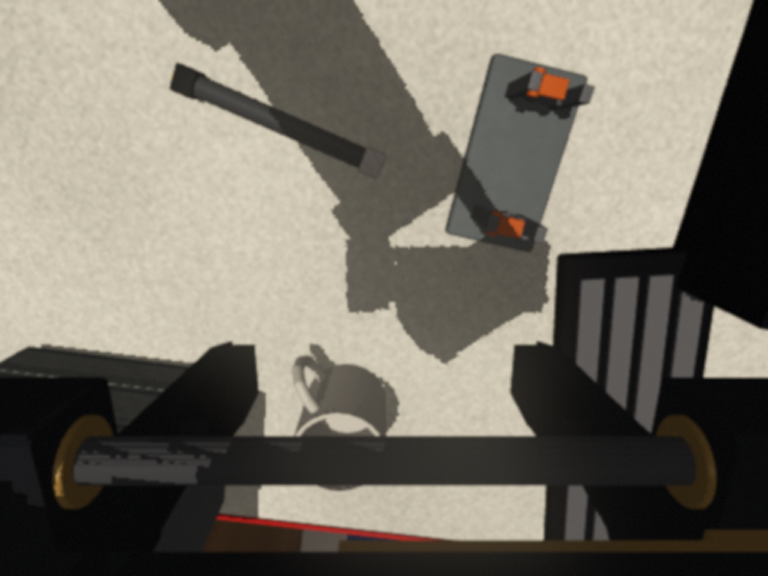

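The wrist view shows:
- light from (183,78) black to (372,163) silver, centre (432.6,-330.4), axis −15.1°
- clip jaws at (548,84) and (508,226), clip centre (629.1,-331.5), yaw −4.8°

Rod and base heights fit the text.

```bash
python3 - <<'E'
from h import *
go(432.6,-330.4,100,164.9)
E
```

```text
go (432.6, -330.4, 100, 164.9) shift [ 0.2264 -0.2157  0.439 ] az -0.7428 rows 6.2
```

{"method": "carry_out", "body": {"rows": [[[0.05, -0.05, 0.05, 0, 0, -0.11, 0], [0.1, -0.1, 0.15, 0, 0, -0.22, 0], [0.15, -0.15, 0.25, 0, 0, -0.34, 0], [0.2, -0.2, 0.35, 0, 0, -0.45, 0], [0.226, -0.216, 0.4, 0, 0, -0.56, 0], [0.226, -0.216, 0.439, 0, 0, -0.68, 0], [0.226, -0.216, 0.439, 0, 0, -0.743, 0], [0.226, -0.216, 0.439, 0, 0, -0.743, 0], [0.226, -0.216, 0.439, 0, 0, -0.743, 0], [0.226, -0.216, 0.439, 0, 0, -0.743, 0]]]}}

```text
time_s: 30.62
eef_pos: [432.6, -331.7, 100.2]
orientation: [-3.141, 0.0, 2.876]
contact_force: [1.1, -0.5, -0.1]
grip_width: 44.3
grasp_force: 0.0
```

```bash
python3 - <<'E'
from h import *
go(432.6,-330.4,5,164.9)
c=cam('wrist');P=pts(c);Q=clus(P,(330,560),(-400,-260),(9,28));print('light',len(Q),cv2.minAreaRect(Q[:,:2].astype(np.float32)))
E
```

```text
go (432.6, -330.4, 5, 164.9) shift [0.001  0.0033 0.2381] az -0.001 rows 1.5
light 5255 ((428.19451904296875, -330.08258056640625), (21.624513626098633, 171.34381103515625), 74.86980438232422)
```

{"method": "carry_out", "body": {"rows": [[[0.001, 0.003, 0.12, 0, 0, 0, 0], [0.001, 0.003, 0.22, 0, 0, 0, 0], [0.001, 0.003, 0.241, 0, 0, 0, 0], [0.001, 0.003, 0.241, 0, 0, 0, 0], [0.001, 0.003, 0.241, 0, 0, 0, -1], [0.001, 0.003, 0.241, 0, 0, 0, -1], [0.001, 0.003, 0.241, 0, 0, 0, -1], [0.001, 0.003, 0.241, 0, 0, 0, -1], [0.001, 0.003, 0.241, 0, 0, 0, -1], [0.001, 0.003, 0.241, 0, 0, 0, -1]]], "newtons": 40}}

```text
time_s: 31.92
eef_pos: [432.7, -330.8, 4.2]
orientation: [-3.141, 0.001, 2.877]
contact_force: [-1.2, 1.6, 6.9]
grip_width: 17.0
grasp_force: 40.0
```

{"method": "carry_out", "body": {"rows": [[[0, 0, -0.08, 0, 0, 0, -1], [0, 0, -0.2, 0, 0, 0, -1], [0, 0, -0.3, 0, 0, 0, -1], [0, 0, -0.32, 0, 0, 0, -1], [0, 0, -0.32, 0, 0, 0, -1]]]}}

```text
time_s: 32.55
eef_pos: [432.2, -330.4, 131.0]
orientation: [3.141, -0.001, 2.877]
contact_force: [-0.1, -0.8, -2.3]
grip_width: 16.5
grasp_force: 40.0
```

```bash
python3 - <<'E'
from h import *
go(629.1,-331.5,125,85.2)
E
```

```text
go (629.1, -331.5, 125, 85.2) shift [-0.4758  0.126   0.0147] az 0.885 rows 7.4
```

{"method": "carry_out", "body": {"rows": [[[-0.07, 0.02, 0, 0, 0, 0.11, -1], [-0.14, 0.04, 0, 0, 0, 0.22, -1], [-0.21, 0.06, 0, 0, 0, 0.33, -1], [-0.28, 0.08, 0, 0, 0, 0.44, -1], [-0.35, 0.1, 0, 0, 0, 0.55, -1], [-0.42, 0.12, 0, 0, 0, 0.66, -1], [-0.476, 0.126, 0.015, 0, 0, 0.77, -1], [-0.476, 0.126, 0.015, 0, 0, 0.885, -1], [-0.476, 0.126, 0.015, 0, 0, 0.885, -1], [-0.476, 0.126, 0.015, 0, 0, 0.885, -1]]]}}

```text
time_s: 33.8
eef_pos: [629.0, -331.7, 124.4]
orientation: [-3.14, -0.001, 1.49]
contact_force: [0.7, 0.1, -0.9]
grip_width: 16.8
grasp_force: 40.0
```

```bash
python3 - <<'E'
from h import *
go(629.1,-331.5,36.2,85.2)
c=cam('side');u,v=proj(c,[629,-331,70]);u,v=int(u),int(v);save(c,'s4',(u-50,v-40,u+50,v+40),6)
c=cam('wrist');P=pts(c)
Q=clus(P,(590,670),(-430,-230),(120,150));print('light',len(Q),cv2.minAreaRect(Q[:,:2].astype(np.float32)) if len(Q)>9 else '')
E
```

```text
go (629.1, -331.5, 36.2, 85.2) shift [2.000e-04 6.000e-04 2.205e-01] az 0.0021 rows 1.4
light 12659 ((629.3341674804688, -324.8199462890625), (46.81330871582031, 164.84982299804688), 4.162724018096924)
```

View pics/s4.png

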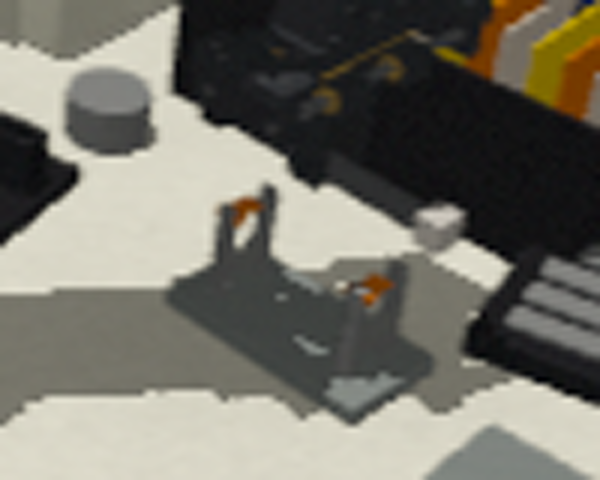

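The side crop shows the light held level above the open forks (silver cap at (440,225), jaws at (240,210) and (375,290)). Before lowering, I'll check the clearance to the black box behind.

```bash
python3 - <<'E'
from h import *
c=pickle.load(open('top.pkl','rb'));P=pts(c)
Q=clus(P,(690,760),(-430,-250),(20,400));print(len(Q),Q.min(0) if len(Q) else '',Q.max(0) if len(Q) else '')
for lo in range(690,800,10):
    Q=clus(P,(lo,lo+10),(-430,-250),(20,130));print(lo,len(Q),Q[:,2].max().round() if len(Q) else '')
E
```

```text
143 [ 692.22861662 -429.98089934   20.04835884] [ 759.86307506 -390.08816475   31.28993352]
690 10 26.0
700 13 29.0
710 23 30.0
720 25 31.0
730 19 30.0
740 25 31.0
750 28 29.0
760 23 29.0
770 31 30.0
780 27 35.0
790 500 125.0
```

{"method": "carry_out", "body": {"rows": [[[0, 0.001, 0.06, 0, 0, 0, -1], [0, 0.001, 0.11, 0, 0, 0, -1], [0, 0.001, 0.13, 0, 0, 0, -1], [0, 0.001, 0.15, 0, 0, 0, -1], [0, 0.001, 0.165, 0, 0, 0, -1], [0, 0.001, 0.165, 0, 0, 0, -1]]]}}

```text
time_s: 34.65
eef_pos: [631.0, -332.4, 60.7]
orientation: [3.138, 0.002, 1.488]
contact_force: [5.0, -2.4, 1.5]
grip_width: 16.9
grasp_force: 40.0
```

{"method": "carry_out", "body": {"rows": [[[0, 0, 0.015, 0, 0, 0, -1], [0, 0, 0.03, 0, 0, 0, -1], [0, 0, 0.045, 0, 0, 0, -1], [0, 0, 0.056, 0, 0, 0, -1], [0, 0, 0.06, 0, 0, 0, -1], [0, 0, 0.06, 0, 0, 0, -1]]]}}

```text
time_s: 35.4
eef_pos: [630.1, -331.8, 36.1]
orientation: [3.141, 0.0, 1.487]
contact_force: [3.9, 0.7, 5.2]
grip_width: 17.1
grasp_force: 40.0
```

{"method": "carry_out", "body": {"rows": [[[0, 0, 0.003, 0, 0, 0, -1], [0, 0, 0.003, 0, 0, 0, -1], [0, 0, 0.003, 0, 0, 0, -0.1], [0, 0, 0.003, 0, 0, 0, -0.1], [0, 0, 0.003, 0, 0, 0, -0.1], [0, 0, 0.003, 0, 0, 0, -0.1], [0, 0, -0.1, 0, 0, 0, -0.1], [0, 0, -0.25, 0, 0, 0, -0.1], [0.1, 0, -0.4, 0, 0, 0, -0.1], [-0.25, 0, -0.5, 0, 0, 0, 0.5], [-0.25, 0, -0.5, 0, 0, 0, 0.5], [-0.25, 0, -0.5, 0, 0, 0, 1]]]}}

```text
time_s: 36.9
eef_pos: [620.3, -435.0, 236.2]
orientation: [3.141, 0.001, 1.484]
contact_force: [-0.2, 1.0, 0.1]
grip_width: 67.5
grasp_force: 0.0
```

```bash
python3 - <<'E'
from h import *
c=cam('wrist');P=pts(c);save(c,'w5',k=1.5)
Q=clus(P,(580,680),(-440,-230),(44,57));print('rod',len(Q),Q.mean(0).round(1),Q.max(0).round(1),cv2.minAreaRect(Q[:,:2].astype(np.float32)))
for y0,y1 in((-300,-260),(-400,-360)):
    m=(c['color'][...,0].astype(int)-c['color'][...,2]>60)&(P[...,0]>590)&(P[...,0]<670)&(P[...,1]>y0)&(P[...,1]<y1)&(P[...,2]>20);Q=P[m];print('jaw',len(Q),Q.mean(0).round(1),np.percentile(Q[:,2],[5,50,95]).round(1))
c=cam('top');P=pts(c)
Q=clus(P,(330,460),(270,400),(100,130));print('jar',len(Q),Q.mean(0).round(1))
for n,b in (('red',(569.2,60.5)),('yel',(554.9,159.5)),('grn',(540.6,258.5))):
    Q=clus(P,(b[0]-10,b[0]+55),(b[1]-30,b[1]+40),(150,180));print(n,len(Q),Q.mean(0).round(1))
save(c,'t9',(120,120,400,280),2.8)
E
```

```text
rod 2462 [ 628.6 -344.9   50.4] [ 655.1 -276.5   56.7] ((633.3800048828125, -349.526611328125), (44.27010726928711, 145.90431213378906), 0.36867523193359375)
jaw 264 [ 627.2 -285.4   72.6] [48.9 74.6 76.4]
jaw 244 [ 620.9 -380.3   84.8] [73.6 74.7 76.2]
jar 161 [427.4 324.8 118.7]
red 64 [595.9  65.9 165.2]
yel 69 [581.7 165.3 164.7]
grn 72 [567.4 265.3 164.8]
```

View pics/w5.png

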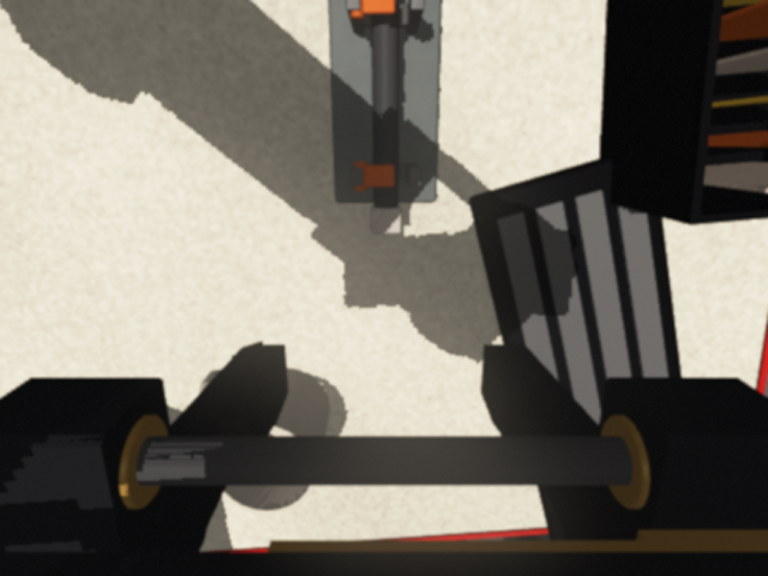

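View pics/t9.png

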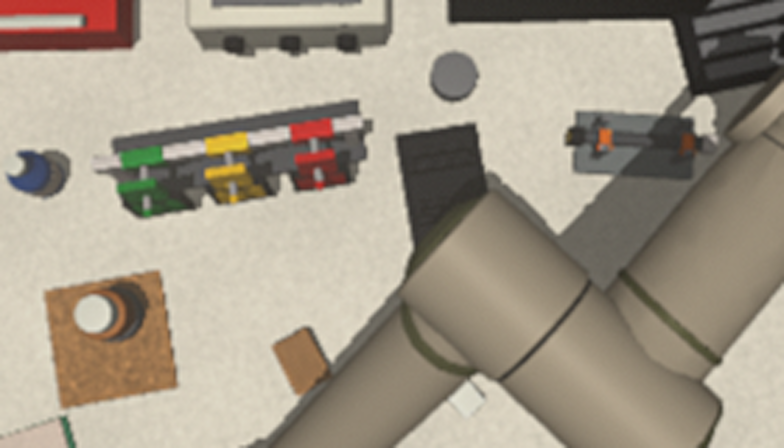

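The wrist view shows the rod in the clip with both jaws flat over it, at (377,8) and (376,176). The top view shows all three filters hanging. The jar was nudged to (427,325) but still stands wholly on the mat. One last check of the numbers before handing in.

```bash
python3 - <<'E'
from h import *
c=pickle.load(open('wrist.pkl','rb'));P=pts(c)
C=np.array([629.1,-331.5]);ex=np.array([.9965,-.083]);ey=np.array([.083,.9965])
L=np.stack([(P[...,:2]-C)@ex,(P[...,:2]-C)@ey,P[...,2]],-1)
q=clus(L,(-15,15),(-40,20),(40,60));print('rod top',np.percentile(q[:,2],98),'x',q[q[:,2]>50][:,0].mean())
q=clus(L,(-20,20),(-130,-60),(40,60));print('cap end y',np.percentile(q[:,1],[1,99]),np.median(q[:,2]))
for s in(50,-50):
    q=clus(L,(-16,8),(s-5,s+5),(68,82))
    if len(q)>20: print('jaw slope',len(q),np.polyfit(q[:,0],q[:,2],1).round(3))
c=pickle.load(open('top.pkl','rb'));P=pts(c);R=Ro.from_euler('z',9.96,degrees=True).as_matrix()[:2,:2]
q=clus(P,(380,470),(280,370),(112,122));print('jar in mat',(q.mean(0)[:2]-[395,335.5])@R,np.ptp(q,0))
E
```

```text
rod top 52.777264059794824 x 0.27994080094291807
cap end y [-90.48329488 -60.27014116] 52.84001949470468
jaw slope 142 [-7.4000e-02  7.4496e+01]
jaw slope 232 [-0.092 74.52 ]
jar in mat [ 30.42907171 -14.60307442] [38.81005199 43.32607732  9.96590578]
```

```bash
python3 -c "
from workcell import *
print(hand_in())"
```

```text
the job is handed in; nothing more can be done
None
```

I handed the job in; no verdict came back. My last measurements showed the jar upright on the mat, about 30 mm off centre after a knock. All three filters hung on their own pegs, and the light was seated with both jaws closed over it.

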